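Re-rack the capped tubes in reverse order

ROBOT

A 6-joint arm with a two-finger parallel gripper is mounted at the origin on a cart in front of the work surface, level with it; the furniture and walls round the work are solid. World frame = base frame: x ahead of the robot, y to its left, z up, the work surface at z = 0. Lengths are in m, angles in rad, forces in N, time in s.
With the tool pointing down it reaches from about 0.275 to 0.875 m from the base axis. Payload 12.5 kg.
Tool frame: the origin (TCP) lies between the finger pads; the fingertips stand 19 mm ahead of it and the grasp point (between the pads) is the TCP; z points along the fingers, y is the line along which they close (so a half turn about z gives the same grasp; the last joint's range is limited). The gripper opens to 85 mm and grips with 20 to 120 N. Pads are 22 mm wide; open, the fingers measure 114 mm over their backs; the gripper's body (76 mm by 85 mm) begins 54 mm behind the grasp point. The pads swing forward as they close: fully open they stand 13 mm farther back than shut.
Start: joints at [-1.394, 0.351, 1.652, -0, 1.139, -0.085], TCP at [0.142, -0.531, 0.25] pointing down, gripper open.
Joint ranges: [-2.75, 2.75], [-0.79, 2.1], [0.01, 2.65], [-1.57, 4.71], [0.07, 3.14], [-2.87, 2.87]. Speed limits (rad/s): [2.22, 2.22, 2.79, 3.14, 3.14, 3.14].

INTERFACE

Orientations are given as a unit quaternion [w, x, y, z].
In Python, from plant import r gives the robot as it stands. The module is installed in compiled form; this text tells all that it offers.
- The arm moves only by the tool servo_tool, never from a script. Its argument "motion" is a list of rows, each a list of 3 entries, a list of its own where there are three numbers: the shift along the tool's x, y, z scaled (see below), then the turn, a rotation vector about the tool's x, y, z scaled (see below), then the opening, from 0 (shut) to 1 (fully open). In form: [[[dx, dy, dz], [rx, ry, rz], hand], ...]. A call has 1 to 12 rows; each row is the pose to reach, as a shift and turn from the pose commanded when the call began, along the tool's axes at that moment; what a row does not reach only later rows make up. The controller multiplies each number of a shift by 0.15 m and each number of a turn by 45 degrees. A row lasts 1/12 s, in which the tool goes at most 41.7 mm and 7.16 degrees, less where a joint would pass 70% of its speed; a pose out of reach is approached as far as the arm can. A call with a number of a shift or a turn outside -1 to 1 is refused whole. A call with a gripper value outside its range is refused whole. The fingers move at their own pace and stop on an object; the grip force is fixed at half the most. Time passes only in rows, so rows that repeat a pose let the fingers close. It gives the time, the measured TCP pose, the force, the opening and the grip force at its end, in the units of the state.
- r.observe(): the state, without advancing time (a new reading comes with each control period).
- r.read_camera(name): name is "scene" or "top" or "wrist"; returns a dict with "frame" (384x512x3 uint8, blue, green, red), "K" (3x3 intrinsics, pixels), "k1" (the pictures are not rectified: a ray, as slopes to the right and down, at radius r is drawn at 1 + k1 r^2 times it, then the intrinsics apply), "world_from_camera" (4x4, takes a point from camera to world coordinates); the wrist camera has in their place "T_tool_cam" (4x4, takes a point from camera to tool coordinates, whose origin is the TCP and whose axes are the flange's). Camera axes: x right, y down, z forward; pixel columns grow to the right and rows downward; lengths in m; the calibration is good to about 2 mm. A picture is of the moment at which its call begins: read the wrist's pose just before it. There is no depth.
- r.job_done(): hands the job in; it is judged then, once.
Trained networks look in a picture, given as the dict that the camera call returned (one of the last four; its "shot" number tells which), for a name from the list of things; names that differ only in an ending like _2 or _b are one class to them, and where a whole thing is asked for, a point or a joint stands for the part that bears it (a point fixed in the world has none). Each returns a list of dicts, best first, with "confidence" (0 to 1); they miss things now and then, are a little off and sometimes report something else, mostly with a low value. They report only what shows in the picture. A call takes as long as a camera call.
- r.cut_out(name, picture): "region" (384x512 bool, what is visible of it) and "location" ([column, row] in pixels, amid what is visible of it).
- r.tip_of(name, picture): "location" ([column, row] in pixels: a listed point, or the origin of a listed thing).
The state is a dict: "clock": time; "joint_positions": joint angles; "joint_velocities": joint speeds; "effort": joint torques, N m; "eef_pos": TCP position; "tool_rot": TCP orientation; "ft_force": force on the tool from outside, world axes, zero at the start; "torque": the same for the moment, N m; "opening": finger opening in m; "gripper_force": force on a finger pad.
Only numpy, scipy, OpenCV 4.12 (cv2) and the standard library are available. Lean on these libraries where they do the work, as an engineer would, in place of code of your own. Each camera call takes 0.05 s, during which the arm holds its last target. There are 200 camera calls.

TASK

Move the four capped aluminium tubes from the dark steel rack to the empty wooden rack, one to a groove, in reverse order: the tube nearest the brass end of the steel rack goes into the groove farthest from the brass end of the wooden rack, the next one beside it, and so on to the last. Leave each tube lying down in its groove, about centred along its length, either way round.

Things in the scene. Friction and masses are not known exactly. Their poses are not given: they have to be found in the camera images.
- steel_rack: Dark steel rack, grey base, full at the start; fixed. Origin on the worktop under mid-row; x -64..34, y -88..88 mm. 4 V grooves along x, at y -69, -23, 23, 69 mm: 30 mm wide, bottom z 40, ridge tops z 55; tube axis z 51. Grooves are cut in 8 mm rails at x -27 and 27; open between them down to the 8 mm base. Low brass bar across its +y end (y 80..88, z up to 27). Colour tags along -x edge.
- wooden_rack: Pale wooden rack, brown base, empty at the start; fixed. Origin on the worktop under mid-row; x -34..34, y -88..88 mm. 4 V grooves along x, at y -69, -23, 23, 69 mm: 30 mm wide, bottom z 40, ridge tops z 55; tube axis z 51. Grooves are cut in 8 mm rails at x -27 and 27; open between them down to the 8 mm base. Low brass bar across its +y end (y 80..88, z up to 27).
- tube_red: Closed aluminium tube with a red cap, 16 mm diameter, 84 mm long, about 30 g (varies). Lies level in a groove of the steel rack at the start, its middle up to 8 mm off the rack's middle lengthwise. Origin at its middle, on its axis; its x axis runs along the tube toward the cap (cap: x 17 to 42 mm); it may roll about x.
- tube_yellow: Closed aluminium tube with a yellow cap, 16 mm diameter, 84 mm long, about 30 g (varies). Lies level in a groove of the steel rack at the start, its middle up to 8 mm off the rack's middle lengthwise. Origin at its middle, on its axis; its x axis runs along the tube toward the cap (cap: x 17 to 42 mm); it may roll about x.
- tube_green: Closed aluminium tube with a green cap, 16 mm diameter, 84 mm long, about 30 g (varies). Lies level in a groove of the steel rack at the start, its middle up to 8 mm off the rack's middle lengthwise. Origin at its middle, on its axis; its x axis runs along the tube toward the cap (cap: x 17 to 42 mm); it may roll about x.
- tube_blue: Closed aluminium tube with a blue cap, 16 mm diameter, 84 mm long, about 30 g (varies). Lies level in a groove of the steel rack at the start, its middle up to 8 mm off the rack's middle lengthwise. Origin at its middle, on its axis; its x axis runs along the tube toward the cap (cap: x 17 to 42 mm); it may roll about x.
- tag_red: Flat red plastic tag, 14x26x8 mm, fixed on the steel rack's base at rack x -55 mm, in line with the groove in which the red-capped tube lies at the start; it stays there and so keeps the row's old order. Origin in the middle of its underside; axes parallel to the rack's.
- tag_yellow: Flat yellow plastic tag, 14x26x8 mm, fixed on the steel rack's base at rack x -55 mm, in line with the groove in which the yellow-capped tube lies at the start; it stays there and so keeps the row's old order. Origin in the middle of its underside; axes parallel to the rack's.
- tag_green: Flat green plastic tag, 14x26x8 mm, fixed on the steel rack's base at rack x -55 mm, in line with the groove in which the green-capped tube lies at the start; it stays there and so keeps the row's old order. Origin in the middle of its underside; axes parallel to the rack's.
- tag_blue: Flat blue plastic tag, 14x26x8 mm, fixed on the steel rack's base at rack x -55 mm, in line with the groove in which the blue-capped tube lies at the start; it stays there and so keeps the row's old order. Origin in the middle of its underside; axes parallel to the rack's.

How it is judged:
By the outcome, as a careful person would: the job done as asked, in the order asked, and still so for the second after the job is handed in, with the robot touching nothing.
It also fails if it takes over 83 s, if anything falls off the work surface, if the arm or the gripper's body presses on something with over 40 N, if the wrist force passes 120 N, or if a joint passes its speed limit or range.

## Working session

There is one attempt and no reset: what is moved stays moved. The work goes in short steps, Python scripts to look and compute and a tool call to move; the robot and the scene stay as the last step left them, time stands still between calls to the robot, and variables do not carry over. Pictures are saved under pics/ and viewed, at most 17 in all, crops included, and the job is handed in when it is done.

Besides the shell and the picture viewer there is one more tool, called after "Request:" as a command line: name --argument value ..., lists and objects as JSON in quotes. servo_tool: Moves the arm, as the interface text tells. Shifts and turns lie within -1 to 1; 1 stands for 0.15 m of shift or 45 degrees of turn. Its arguments: {"type":"object","properties":{"motion":{"type":"array"}},"required":["motion"]}

```bash
mkdir -p pics
python3 - <<'E'
from plant import r
import cv2,numpy as np
s=r.observe();print(s)
a=r.read_camera("top");b=r.read_camera("scene")
cv2.imwrite("pics/a.png",np.vstack([a["frame"]]));cv2.imwrite("pics/b.png",b["frame"])
for c in(a,b):print(c["K"],c["k1"],c["world_from_camera"],c["shot"])
for n in["steel_rack","wooden_rack"]+[p+c for p in("tube_","tag_") for c in("red","yellow","green","blue")]:
  for c in(a,b):
    print(n,[(np.round(d["location"],1),round(d["confidence"],2)) for d in r.tip_of(n,c)[:2]])
E
```

```text
{'clock': 0.0, 'joint_positions': array([-1.39360546e+00,  3.51253612e-01,  1.65243683e+00, -8.68955317e-06,
        1.13909559e+00, -8.45894754e-02]), 'joint_velocities': array([-0.00083234,  0.00054957,  0.00038812, -0.0005647 ,  0.0017556 ,
        0.00057607]), 'effort': array([ 2.14680906e-03, -5.06104052e+01, -2.91403502e+01,  1.38348650e-06,
        4.61198462e-03, -3.26995476e-06]), 'eef_pos': array([ 0.14231327, -0.53094435,  0.24974405]), 'tool_rot': array([-5.95868073e-04,  9.91445691e-01,  1.30518530e-01, -3.15581506e-05]), 'ft_force': array([-0.31297478,  0.21536106,  0.39348961]), 'torque': array([-0.05744621,  0.01687863, -0.00342867]), 'gripper_force': 0.0, 'opening': 0.08522178485456743}
[[405.423802     0.         255.09706972]
 [  0.         405.423802   188.46420466]
 [  0.           0.           1.        ]] -0.11300919226283097 [[ 0.02738727 -0.98519372  0.16924323  0.28826027]
 [-0.99945265 -0.0301301  -0.01365907  0.28357655]
 [ 0.01855614 -0.16877651 -0.98547966  0.92013449]
 [ 0.          0.          0.          1.        ]] 1
[[476.58434691   0.         257
[... 678 characters left out ...]
)]
tube_yellow [(array([261.9, 248.2]), 0.74), (array([218.2, 229.5]), 0.66)]
tube_green [(array([243.1, 177.3]), 0.7)]
tube_green [(array([246.9, 201. ]), 0.71), (array([274. , 194.7]), 0.63)]
tube_blue [(array([179.1, 179.1]), 0.61)]
tube_blue [(array([197.4, 238.1]), 0.82)]
tag_red [(array([223.3, 206.6]), 0.61)]
tag_red [(array([260.9, 245. ]), 0.44)]
tag_yellow [(array([222.1, 207.7]), 0.6), (array([199.9, 204.4]), 0.39)]
tag_yellow [(array([242.3, 260.3]), 0.69)]
tag_green [(array([239.6, 212.5]), 0.55), (array([203.5, 179.4]), 0.53)]
tag_green [(array([273.4, 232.6]), 0.46)]
tag_blue [(array([184.2, 203.8]), 0.57)]
tag_blue [(array([231.8, 215.6]), 0.61), (array([224.5, 275.5]), 0.5)]
```

Run:
```python
import cv2
a=cv2.imread("pics/a.png")
cv2.imwrite("pics/c.png",cv2.resize(a[130:250,150:350],None,fx=4,fy=4,interpolation=cv2.INTER_CUBIC))
```

```text
(no output)
```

View pics/c.png

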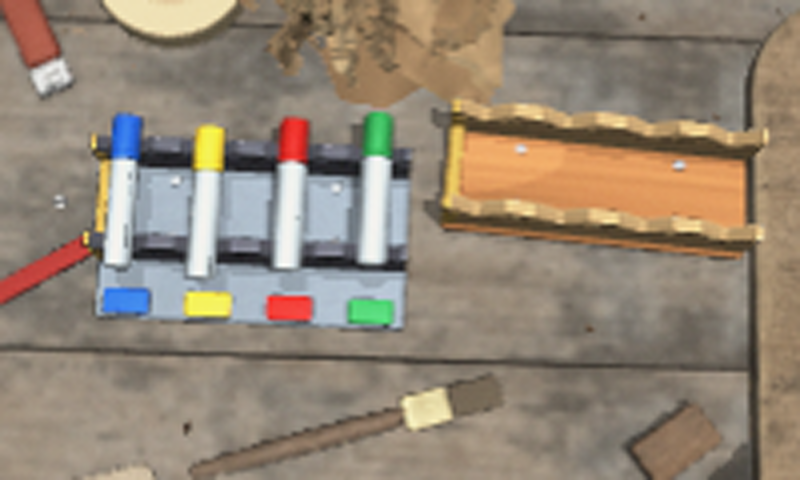

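View pics/b.png

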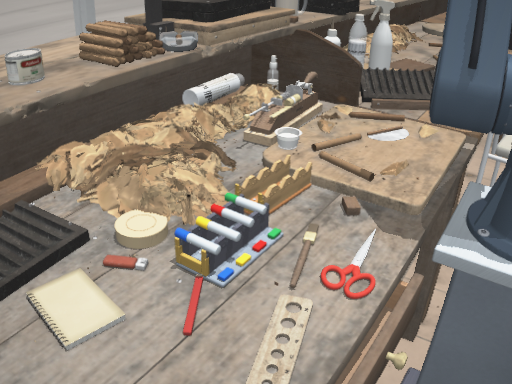

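Steel rack on the left: blue, yellow, red, green going away from the brass end (crop 100,190). The wooden rack's brass end is also on its left (crop 450,150). So blue goes to wooden y −69, yellow −23, red +23 and green +69. Next I'll work out rough poses.

```bash
cat > h.py <<'E'
import cv2,numpy as np
from scipy.spatial.transform import Rotation as R
from plant import r
def rot(q): return R.from_quat([q[1],q[2],q[3],q[0]]).as_matrix()
def shot(name):
    s=r.observe(); c=r.read_camera(name)
    if name=="wrist":
        T=np.eye(4);T[:3,:3]=rot(s["tool_rot"]);T[:3,3]=s["eef_pos"]
        c["W"]=T@c["T_tool_cam"]
    else: c["W"]=c["world_from_camera"]
    return c
def undist(c,px):
    px=np.atleast_2d(np.asarray(px,float))
    return cv2.undistortPointsIter(px[:,None],c["K"],np.array([c["k1"],0,0,0,0.]),None,None,(3,50,1e-10))[:,0]
def toplane(c,px,z):
    n=undist(c,px); d=np.c_[n,np.ones(len(n))]@c["W"][:3,:3].T; o=c["W"][:3,3]
    return o+d*((z-o[2])/d[:,2])[:,None]
def proj(c,P):
    M=np.linalg.inv(c["W"]);P=np.atleast_2d(P)
    return cv2.projectPoints(P,cv2.Rodrigues(M[:3,:3])[0],M[:3,3],c["K"],np.array([c["k1"],0,0,0,0.]))[0][:,0]
def blobs(img):
    h=cv2.cvtColor(img,cv2.COLOR_BGR2HSV);o={}
    for n,(a,b) in dict(red=(-6,6),yellow=(22,32),green=(50,80),blue=(100,120)).items():
        H=h[...,0].astype(int);H=np.where(H>150,H-180,H)
        m=((H>=a)&(H<=b)&(h[...,1]>150)&(h[...,2]>60)).astype(np.uint8)
        k,l,st,ce=cv2.connectedComponentsWithStats(m)
        o[n]=[(st[i,4],ce[i].round(1).tolist(),st[i,:4].tolist()) for i in range(1,k) if st[i,4]>25]
    return o
def move(dx_world,yaw=0):  # shift in tool units from now
    s=r.observe();return rot(s["tool_rot"]).T@np.array(dx_world)/.15
E
python3 - <<'E'
from h import *
c=shot("top");b=blobs(c["frame"])
for n in b:print(n,b[n],[toplane(c,x[1],.016)[0].round(3).tolist() for x in b[n]])
# wooden: corner pixels from crop: rail ridge ends
P=[[455,105],[765,135],[455,205],[762,235]]
P=np.array(P)/4+[150,130]
print(toplane(c,P,.055).round(3))
print(r.observe()["eef_pos"], shot("wrist")["T_tool_cam"])
E
```

```text
red [(np.int32(71), [223.0, 164.7], [219, 160, 8, 11]), (np.int32(238), [149.1, 203.0], [126, 189, 47, 28]), (np.int32(64), [221.8, 206.5], [217, 204, 11, 6]), (np.int32(517), [225.4, 277.7], [209, 258, 33, 39])] [[0.496, 0.346, 0.016], [0.403, 0.509, 0.016], [0.4, 0.345, 0.016], [0.243, 0.331, 0.016]]
yellow [(np.int32(75), [201.9, 166.8], [198, 162, 8, 11]), (np.int32(62), [201.2, 205.5], [196, 203, 11, 6])] [[0.49, 0.394, 0.016], [0.401, 0.391, 0.016]]
green [(np.int32(63), [243.9, 163.2], [241, 158, 7, 11]), (np.int32(51), [241.8, 207.3], [237, 205, 11, 6])] [[0.501, 0.298, 0.016], [0.4, 0.3, 0.016]]
blue [(np.int32(70), [181.2, 163.8], [178, 159, 7, 11]), (np.int32(66), [181.0, 204.5], [176, 202, 11, 6])] [[0.496, 0.442, 0.016], [0.402, 0.437, 0.016]]
[[0.509 0.255 0.055]
 [0.498 0.083 0.055]
 [0.453 0.253 0.055]
 [0.442 0.085 0.055]]
[ 0.1423651  -0.53124198  0.25030352] [[-5.65956719e-05 -9.52554998e-01 -3.04366510e-01  7.83390141e-02]
 [ 9.99999644e-01 -3.10131517e-04  7.84651619e-04  1.94023492e-03]
 [-8.41817469e-04 -3.04366357e-01  9.52554677e-01 -1.23502905e-01]
 [ 0.00000000e+00  0.00000000e+00  0.00000000e+00  1.00000000e+00]]
```

Request:
servo_tool --motion '[[[0.69,-0.92,0],[0,0,0],0.35],[[0.69,-0.92,0],[0,0,0],0.35],[[0.69,-0.92,0],[0,0,0],0.35],[[0.69,-0.92,0],[0,0,0],0.35],[[0.69,-0.92,0],[0,0,0],0.35],[[0.69,-0.92,0],[0,0,0],0.35]]'

```text
clock: 1.7
eef_pos: [0.2073, -0.3697, 0.2507]
tool_rot: [0.0, 0.991, 0.132, 0.0]
ft_force: [-1.0, -0.3, -0.2]
opening: 0.03
gripper_force: 0.0
```

Request:
servo_tool --motion '[[[0.69,-0.92,0],[0,0,0],0.35],[[0.69,-0.92,0],[0,0,0],0.35],[[0.69,-0.92,0],[0,0,0],0.35],[[0.69,-0.92,0],[0,0,0],0.35],[[0.69,-0.92,0],[0,0,0],0.35]]'

```text
clock: 2.12
eef_pos: [0.272, -0.2079, 0.2504]
tool_rot: [-0.0, 0.991, 0.132, 0.0]
ft_force: [0.8, -0.9, 0.4]
opening: 0.03
gripper_force: 0.0
```

Request:
servo_tool --motion '[[[0.69,-0.92,0],[0,0,0],0.35],[[0.69,-0.92,0],[0,0,0],0.35],[[0.69,-0.92,0],[0,0,0],0.35],[[0.69,-0.92,0],[0,0,0],0.35],[[0.69,-0.92,0],[0,0,0],0.35]]'

```text
clock: 2.53
eef_pos: [0.3372, -0.0472, 0.2507]
tool_rot: [-0.0, 0.991, 0.133, 0.001]
ft_force: [-0.6, -0.0, -0.2]
opening: 0.0298
gripper_force: 0.0
```

Request:
servo_tool --motion '[[[0.69,-0.92,0],[0,0,0],0.35],[[0.69,-0.92,0],[0,0,0],0.35],[[0.69,-0.92,0],[0,0,0],0.35],[[0.69,-0.92,0],[0,0,0],0.35],[[0.69,-0.92,0],[0,0,0],0.35]]'

```text
clock: 2.95
eef_pos: [0.4021, 0.1128, 0.2505]
tool_rot: [-0.0, 0.991, 0.132, 0.001]
ft_force: [-0.4, -0.1, 0.3]
opening: 0.0296
gripper_force: 0.0
```

Request:
servo_tool --motion '[[[0.69,-0.92,0],[0,0,0.35],0.35],[[0.69,-0.92,0],[0,0,0.35],0.35],[[0.69,-0.92,0],[0,0,0.35],0.35],[[0.69,-0.92,0],[0,0,0.35],0.35],[[0.69,-0.92,0],[0,0,0.35],0.35],[[0.69,-0.92,0],[0,0,0.35],0.35],[[0.69,-0.92,0],[0,0,0.35],0.35]]'

```text
clock: 3.53
eef_pos: [0.4646, 0.2687, 0.2497]
tool_rot: [0.0, 1.0, -0.006, -0.0]
ft_force: [0.2, -0.7, -0.1]
opening: 0.0299
gripper_force: 0.0
```

Run:
```python
from h import *
s=r.observe();print(s["eef_pos"],s["joint_positions"],s["clock"])
c=shot("wrist");cv2.imwrite("pics/w1.png",c["frame"]);print(c["K"],c["k1"])
np.savez("w1.npz",frame=c["frame"],K=c["K"],k1=c["k1"],W=c["W"])
b=blobs(c["frame"])
for n in b:print(n,b[n],[toplane(c,x[1],.016)[0].round(4).tolist() for x in b[n]])
```

```text
[0.46458784 0.26869279 0.24965117] [ 4.37743304e-01  3.27686429e-01  1.68633333e+00 -3.56925971e-04
  1.12839387e+00  2.02140236e+00] 3.5333
[[277.16464138   0.         256.41128796]
 [  0.         277.16464138 193.43213511]
 [  0.           0.           1.        ]] -0.037693834148214964
red [(np.int32(290), [192.8, 155.3], [186, 145, 15, 22]), (np.int32(485), [86.1, 210.4], [58, 189, 56, 42]), (np.int32(132), [205.0, 213.2], [194, 208, 19, 10]), (np.int32(376), [231.0, 306.1], [218, 283, 25, 41])] [[0.4823, 0.3489, 0.016], [0.4074, 0.5057, 0.016], [0.4014, 0.3386, 0.016], [0.2444, 0.3091, 0.016]]
yellow [(np.int32(282), [154.4, 161.1], [147, 151, 16, 22]), (np.int32(113), [173.1, 212.1], [167, 208, 13, 10])] [[0.4755, 0.4001, 0.016], [0.4036, 0.3829, 0.016]]
green [(np.int32(249), [232.0, 151.2], [226, 141, 13, 21]), (np.int32(126), [236.0, 212.8], [227, 208, 18, 10])] [[0.4869, 0.2978, 0.016], [0.4015, 0.2956, 0.016]]
blue [(np.int32(301), [115.5, 157.5], [108, 147, 17, 22]), (np.int32(163), [138.2, 211.9], [129, 207, 19, 10])] [[0.4811, 0.4511, 0.016], [0.4044, 0.4318, 0.016]]
```

View pics/w1.png

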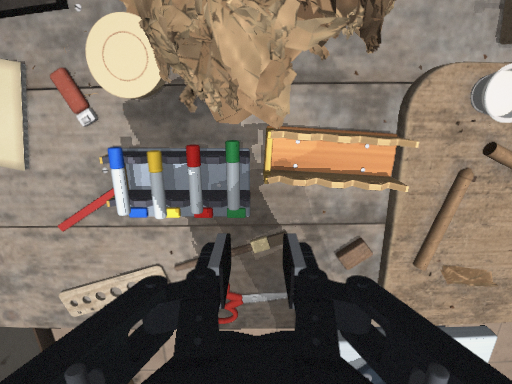

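Clear wrist view: steel rack at (175,180), wooden rack at (335,158). I'll take a closer look at each one.

Request:
servo_tool --motion '[[[0,0.65,0.4],[0,0,0],0.35],[[0,0.65,0.4],[0,0,0],0.35],[[0,0.65,0.4],[0,0,0],0.35],[[0,0.65,0.4],[0,0,0],0.35],[[0,0.65,0.4],[0,0,0],0.35]]'

```text
clock: 4.0
eef_pos: [0.4623, 0.1694, 0.19]
tool_rot: [0.0, 1.0, -0.008, -0.001]
ft_force: [0.3, -0.2, 1.1]
opening: 0.03
gripper_force: 0.0
```

Run:
```python
from h import *
c=shot("wrist");cv2.imwrite("pics/w2.png",c["frame"])
np.savez("w2.npz",frame=c["frame"],K=c["K"],k1=c["k1"],W=c["W"])
cv2.imwrite("pics/w2c.png",cv2.resize(c["frame"][90:240,130:390],None,fx=3,fy=3,interpolation=cv2.INTER_CUBIC))
```

Request:
servo_tool --motion '[[[0,-1,0],[0,0,0],0.35],[[0,-1,0],[0,0,0],0.35],[[0,-1,0],[0,0,0],0.35],[[0,-1,0],[0,0,0],0.35],[[0,-1,0],[0,0,0],0.35]]'

```text
clock: 4.47
eef_pos: [0.4643, 0.3264, 0.1913]
tool_rot: [-0.001, 1.0, -0.005, 0.001]
ft_force: [-0.0, -0.3, 0.5]
opening: 0.0301
gripper_force: 0.0
```

Request:
servo_tool --motion '[[[0,-0.35,0],[0,0,0],0.35],[[0,-0.35,0],[0,0,0],0.35],[[0,-0.35,0],[0,0,0],0.35],[[0,-0.35,0],[0,0,0],0.35]]'

```text
clock: 4.8
eef_pos: [0.4649, 0.3742, 0.1906]
tool_rot: [-0.0, 1.0, -0.006, 0.0]
ft_force: [-0.1, -1.1, -1.3]
opening: 0.0299
gripper_force: 0.0
```

Run:
```python
from h import *
s=r.observe();print(s["eef_pos"],s["clock"])
c=shot("wrist");cv2.imwrite("pics/w3.png",c["frame"])
np.savez("w3.npz",frame=c["frame"],K=c["K"],k1=c["k1"],W=c["W"])
cv2.imwrite("pics/w3c.png",cv2.resize(c["frame"][90:250,130:390],None,fx=3,fy=3,interpolation=cv2.INTER_CUBIC))
```

```text
[0.46493832 0.37421214 0.19058993] 4.8
```

View pics/w2c.png

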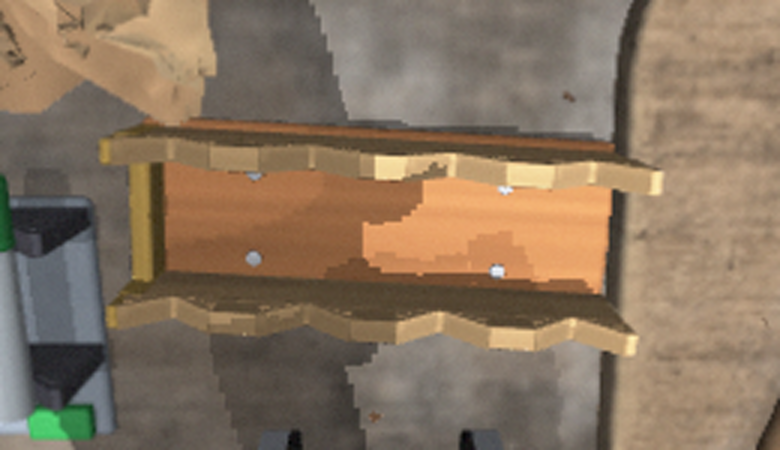

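View pics/w3c.png

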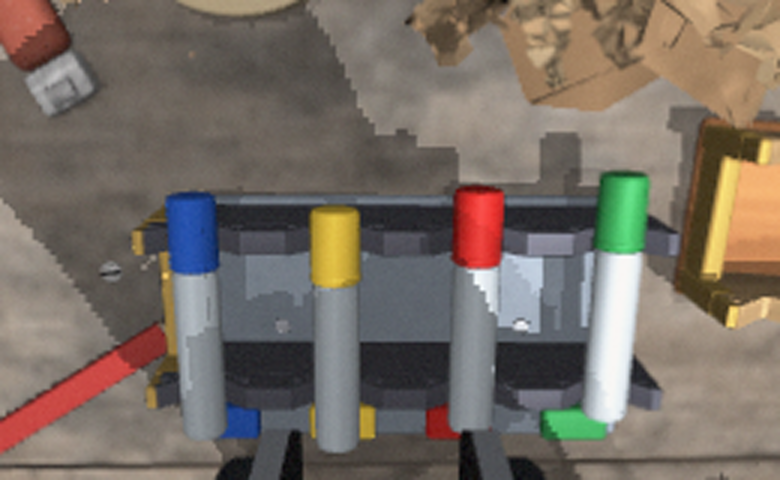

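```bash
cat > fit.py <<'E'
from h import *
from scipy.optimize import least_squares
def ld(f): d=np.load(f);return {k:d[k] if k!="k1" else float(d[k]) for k in d}
Q=np.array([[31,88,55],[23,88,55],[-23,88,55],[-31,88,55],[31,-88,55],[23,-88,55],[-23,-88,55],[-31,-88,55]])/1e3
def wl(p,P): c,s=np.cos(p[2]),np.sin(p[2]);return np.asarray(P)@np.array([[c,s,0],[-s,c,0],[0,0,1]])+[p[0],p[1],0]
def fit(c,px,x0):
    z=least_squares(lambda p:(proj(c,wl(p,Q))-px).ravel(),x0,loss="soft_l1")
    return z.x,(proj(c,wl(z.x,Q))-px)
if __name__=="__main__":
    o=np.array([130,90])
    w=ld("w2.npz");s=ld("w3.npz")
    pw=np.array([[102,140],[103,162],[107,307],[113,327],[663,172],[662,193],[637,335],[635,354]])/3+o
    ps=np.array([[135,230],[137,254],[148,385],[152,405],[680,232],[678,253],[660,388],[660,408]])/3+o
    for n,c,p,x0 in(("wood",w,pw,[.4755,.169,-.065]),("steel",s,ps,[.456,.368,-.014])):
        x,e=fit(c,p,x0);print(n,x.round(4),np.degrees(x[2]).round(2),"\n",e.round(1).tolist())
        im=cv2.resize(c["frame"],None,fx=3,fy=3,interpolation=cv2.INTER_CUBIC)
        ys=[88]+sum([[a+15,a,a-15] for a in(69,23,-23,-69)],[])+[-88]; zs=[55]+[55,40,55]*4+[55]
        for xx in(31,23,-23,-31):
            q=proj(c,wl(x,np.c_[[xx]*14,ys,zs]/1e3))*3+1
            cv2.polylines(im,[q.astype(int)],0,(255,0,255),1)
        cv2.imwrite("pics/o_%s.png"%n,im[270:750,390:1170])
        np.save(n,x)
    x=np.load("steel.npy")
    for n,b,e in(("blue",(193,271),(205,436)),("yellow",(336,284),(338,449)),("red",(478,265),(471,430)),("green",(622,249),(605,421))):
        B=toplane(s,np.array(b)/3+o,.059)[0];E=toplane(s,np.array(e)/3+o,.047)[0]
        R2=lambda P:wl([0,0,-x[2]],[P-[x[0],x[1],0]])[0]
        print(n,(R2(B)*1e3).round(1),(R2(E)*1e3).round(1))
E
python3 fit.py
```

```text
wood [ 0.4781  0.1672 -0.0731] -4.19 
 [[-0.9, -0.6], [-0.9, 0.7], [-0.2, -0.5], [-1.8, 0.5], [1.3, -0.5], [0.3, 1.0], [1.3, -0.4], [0.7, 0.8]]
steel [ 0.4569  0.3633 -0.0155] -0.89 
 [[-1.2, -0.4], [-1.1, -0.2], [-0.9, 0.3], [-1.6, 0.8], [1.2, -0.4], [0.9, 0.8], [1.8, -0.2], [0.9, 0.3]]
blue [18.3 68.3 59. ] [-45.6  70.8  47. ]
yellow [14.1 22.9 59. ] [-50.4  23.6  47. ]
red [ 20.5 -22.2  59. ] [-42.8 -23.6  47. ]
green [ 25.9 -67.5  59. ] [-39.3 -70.9  47. ]
```

Run:
```python
from fit import *
a=cv2.imread("pics/w1.png");cv2.imwrite("pics/w1c.png",cv2.resize(a[90:240,230:490],None,fx=3,fy=3,interpolation=cv2.INTER_CUBIC))
w=ld("w2.npz")
for z in(0,.015,.03,.045):print(z,toplane(w,np.array([[632,60],[612,240],[606,400]])/3+[130,90],z).round(3).tolist())
```

```text
0 [[0.535, 0.074, 0.0], [0.468, 0.077, 0.0], [0.4, 0.075, 0.0]]
0.015 [[0.535, 0.079, 0.015], [0.471, 0.081, 0.015], [0.407, 0.079, 0.015]]
0.03 [[0.535, 0.083, 0.03], [0.475, 0.086, 0.03], [0.414, 0.084, 0.03]]
0.045 [[0.536, 0.087, 0.045], [0.478, 0.09, 0.045], [0.421, 0.088, 0.045]]
```

View pics/w1c.png

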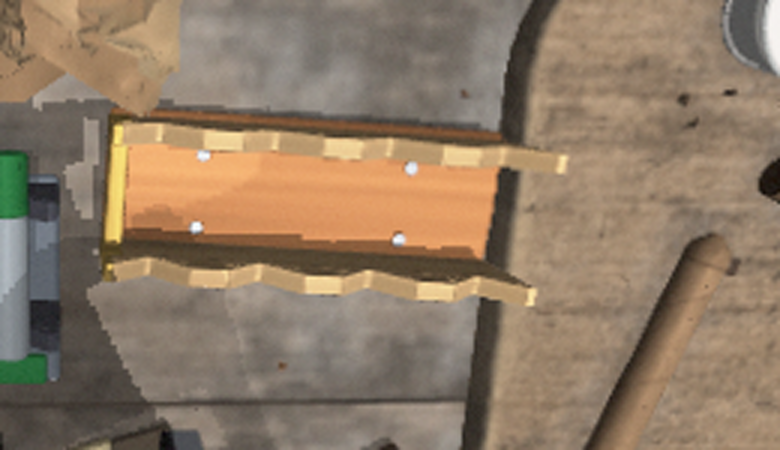

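View pics/o_wood.png

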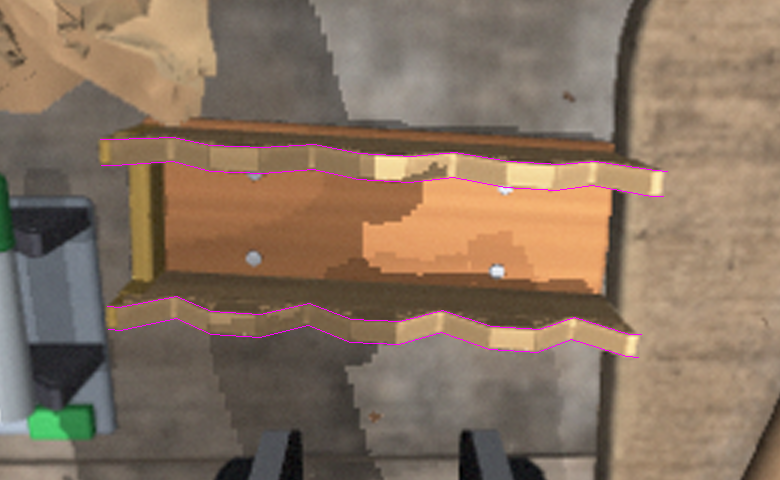

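Run:
```python
from fit import *
w=ld("w1.npz")
for z in(0,.01,.02,.03,.04):print(z,toplane(w,np.array([[494,350],[472,350],[500,250]])/3+[230,90],z).round(4)[:,1])
s=np.load("steel.npy");o=np.load("wood.npy");print(s,o)
for n,ys,gs,gw in(("blue",69,1,-.8),("yellow",23,-1.5,1.2),("red",-23,2,-2),("green",-69,4,-4)):
  print(n,wl(s,[[gs/1e3,ys/1e3,0]])[0].round(4),wl(o,[[gw/1e3,-ys/1e3,0]])[0].round(4))
q=r.observe();print(q["eef_pos"],q["clock"],R.from_matrix(rot(q["tool_rot"])).as_euler("zyx",degrees=True))
```

```text
0 [0.0667 0.0776 0.0709]
0.01 [0.0721 0.0826 0.0761]
0.02 [0.0774 0.0877 0.0813]
0.03 [0.0828 0.0927 0.0866]
0.04 [0.0881 0.0978 0.0918]
[ 0.4568831   0.36329885 -0.01553795] [ 0.47811314  0.16716037 -0.07313521]
blue [0.459  0.4323 0.    ] [0.4723 0.0984 0.    ]
yellow [0.4557 0.3863 0.    ] [0.4776 0.1441 0.    ]
red [0.4585 0.3403 0.    ] [0.4778 0.1902 0.    ]
green [0.4598 0.2942 0.    ] [0.4792 0.2363 0.    ]
[0.46501628 0.37358962 0.19055818] 4.85 [7.30223339e-01 1.02411598e-02 1.79992521e+02]
```

Request:
servo_tool --motion '[[[-0.045,-0.39,0.2],[0,0,0],0.38],[[-0.045,-0.39,0.4],[0,0,0],0.38],[[-0.045,-0.39,0.6],[0,0,0],0.38],[[-0.045,-0.39,0.68],[0,0,0],0.38],[[-0.045,-0.39,0.68],[0,0,0],0.38]]'

```text
clock: 5.27
eef_pos: [0.4581, 0.4307, 0.0857]
tool_rot: [0.002, 1.0, -0.007, -0.002]
ft_force: [0.0, -0.7, 0.5]
opening: 0.0322
gripper_force: 0.0
```

Run:
```python
from h import *
s=r.observe();print(s["eef_pos"],s["opening"])
c=shot("wrist");cv2.imwrite("pics/w4.png",c["frame"])
print(proj(c,[s["eef_pos"]]))
```

```text
[0.45805504 0.43068301 0.0856575 ] 0.03215828191362527
[[252.74014787 266.73445022]]
```

View pics/w4.png

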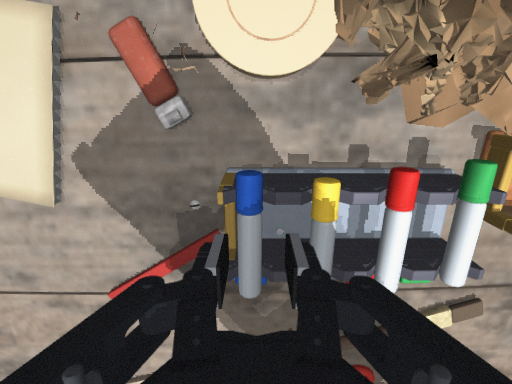

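Blue tube is at column 249 and the finger midpoint about 257, so the tube sits some 4 mm toward +y. The camera offset is about 2 mm. I'll correct for it, descend and grip.

Request:
servo_tool --motion '[[[0.005,-0.022,0],[0,0,0],0.38],[[0.005,-0.022,0.1],[0,0,0],0.38],[[0.005,-0.022,0.185],[0,0,0],0.38],[[0.005,-0.022,0.185],[0,0,0],0.38],[[0.005,-0.022,0.185],[0,0,0],0.0],[[0.005,-0.022,0.185],[0,0,0],0.0],[[0.005,-0.022,0.185],[0,0,0],0.0],[[0.005,-0.022,0.185],[0,0,0],0.0],[[0.005,-0.022,0.185],[0,0,0],0.0]]'

```text
clock: 6.07
eef_pos: [0.4602, 0.4354, 0.0617]
tool_rot: [0.0, 1.0, -0.007, 0.0]
ft_force: [-0.8, -6.5, 3.3]
opening: 0.0135
gripper_force: 58.5
```

Request:
servo_tool --motion '[[[0,0,-0.1],[0,0,0],0],[[0,0,-0.25],[0,0,0],0],[[0,0,-0.4],[0,0,0],0],[[0,0,-0.4],[0,0,0],0],[[0,0,-0.4],[0,0,0],0]]'

```text
clock: 6.48
eef_pos: [0.4606, 0.4366, 0.1227]
tool_rot: [-0.001, 1.0, -0.007, 0.001]
ft_force: [-0.6, 0.4, -1.3]
opening: 0.0134
gripper_force: 58.7
```

Run:
```python
from h import *
s=r.observe();print(s["eef_pos"],s["opening"],s["tool_rot"])
c=shot("wrist");cv2.imwrite("pics/w5.png",c["frame"])
print(proj(c,[s["eef_pos"]]))
```

```text
[0.46058215 0.43660052 0.1227072 ] 0.013407475367660947 [-0.00115949  0.99997676 -0.00656859  0.00140769]
[[252.736563   266.72512862]]
```

View pics/w5.png

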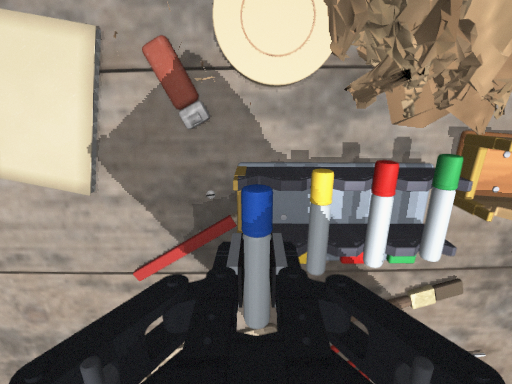

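Request:
servo_tool --motion '[[[0.05,1,0],[0,0,0],0],[[0.05,1,0],[0,0,0],0],[[0.05,1,0],[0,0,0],0],[[0.05,1,0],[0,0,0],0]]'

```text
clock: 6.87
eef_pos: [0.4644, 0.2827, 0.1196]
tool_rot: [0.001, 1.0, -0.007, -0.001]
ft_force: [0.6, 0.0, -0.8]
opening: 0.0135
gripper_force: 58.8
```

Request:
servo_tool --motion '[[[0.05,1,0],[0,0,0.077],0],[[0.05,1,0],[0,0,0.077],0],[[0.05,1,0],[0,0,0.077],0],[[0.05,1,0],[0,0,0.077],0],[[0.05,1,0],[0,0,0.077],0],[[0.05,1,0],[0,0,0.077],0],[[0.05,1,0],[0,0,0.077],0]]'

```text
clock: 7.45
eef_pos: [0.4708, 0.1363, 0.1202]
tool_rot: [-0.0, 0.999, -0.037, -0.0]
ft_force: [0.7, 0.5, -1.5]
opening: 0.0137
gripper_force: 58.8
```

```bash
cat >> h.py <<'E'
def to(x,y,z):
    s=r.observe();p=s["eef_pos"];print("at",p.round(4),"yaw",np.degrees(np.arctan2(rot(s["tool_rot"])[1,0],rot(s["tool_rot"])[0,0])).round(2),"cmd",(rot(s["tool_rot"]).T@(np.array([x,y,z])-p)/.15).round(3))
E
python3 -c "
from h import *
to(.4723,.101,.0625)"
```

```text
at [0.4708 0.1363 0.1202] yaw -4.23 cmd [0.027 0.234 0.385]
```

Request:
servo_tool --motion '[[[0.03,0.234,0.05],[0,0,0],0],[[0.03,0.234,0.15],[0,0,0],0],[[0.03,0.234,0.22],[0,0,0],0],[[0.03,0.234,0.22],[0,0,0],0]]'

```text
clock: 7.78
eef_pos: [0.4717, 0.1014, 0.0856]
tool_rot: [0.0, 0.999, -0.036, -0.002]
ft_force: [0.2, -0.1, -1.0]
opening: 0.0139
gripper_force: 58.9
```

Run:
```python
from h import *
to(.4723,.101,.0625)
c=shot("wrist");cv2.imwrite("pics/w6.png",c["frame"])
```

```text
at [0.4717 0.1014 0.0856] yaw -4.17 cmd [0.005 0.002 0.154]
```

View pics/w6.png

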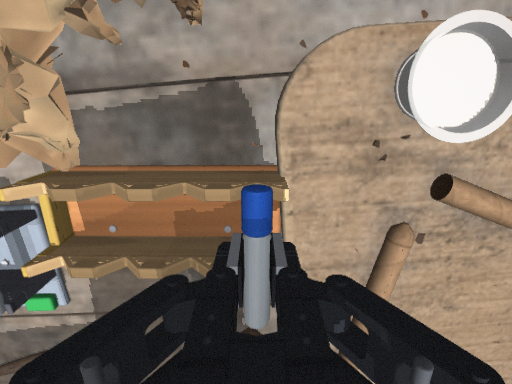

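Request:
servo_tool --motion '[[[0.005,0.002,0.06],[0,0,0],0],[[0.005,0.002,0.11],[0,0,0],0],[[0.005,0.002,0.15],[0,0,0],0],[[0.005,0.002,0.15],[0,0,0],0],[[0.005,0.002,0.15],[0,0,0],0]]'

```text
clock: 8.25
eef_pos: [0.4734, 0.1003, 0.0647]
tool_rot: [0.0, 0.999, -0.037, -0.0]
ft_force: [0.0, 0.3, -0.7]
opening: 0.0139
gripper_force: 58.9
```

Request:
servo_tool --motion '[[[0,0,0.018],[0,0,0],0],[[0,0,0.018],[0,0,0],0],[[0,0,0.018],[0,0,0],0.38],[[0,0,0.018],[0,0,0],0.38],[[0,0,0.018],[0,0,0],0.38],[[0,0,0.018],[0,0,0],0.38],[[0,0,-0.15],[0,0,0],0.38],[[0,0,-0.4],[0,0,0],0.38],[[0,0,-0.4],[0,0,0],0.38],[[0,0,-0.4],[0,0,0],0.38]]'

```text
clock: 9.08
eef_pos: [0.4745, 0.1003, 0.1266]
tool_rot: [-0.0, 0.999, -0.037, 0.002]
ft_force: [0.1, 0.1, -1.3]
opening: 0.0324
gripper_force: 0.0
```

Run:
```python
from h import *
c=shot("wrist");cv2.imwrite("pics/w7.png",c["frame"])
to(.4557,.3863+.003,.1)
```

```text
at [0.4736 0.1002 0.1253] yaw -4.21 cmd [-0.261 -1.913  0.169]
```

View pics/w7.png

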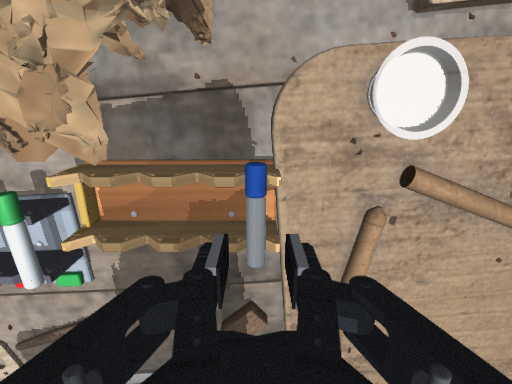

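Blue is lying in the last groove (column 256). I'll check its lengthwise centring and continue with yellow.

Request:
servo_tool --motion '[[[-0.1,-1,0],[0,0,-0.077],0.38],[[-0.1,-1,0],[0,0,-0.077],0.38],[[-0.1,-1,0],[0,0,-0.077],0.38],[[-0.1,-1,0],[0,0,-0.077],0.38],[[-0.1,-1,0],[0,0,-0.077],0.38]]'

```text
clock: 9.55
eef_pos: [0.4687, 0.2547, 0.1238]
tool_rot: [-0.0, 1.0, -0.005, -0.001]
ft_force: [-0.6, 0.4, -0.6]
opening: 0.0326
gripper_force: 0.0
```

Request:
servo_tool --motion '[[[0,-0.9,0.15],[0,0,0],0.38],[[0,-0.9,0.15],[0,0,0],0.38],[[0,-0.9,0.15],[0,0,0],0.38],[[0,-0.9,0.15],[0,0,0],0.38],[[0,-0.9,0.15],[0,0,0],0.38]]'

```text
clock: 9.97
eef_pos: [0.4703, 0.3876, 0.1004]
tool_rot: [0.001, 1.0, -0.005, -0.001]
ft_force: [0.1, -0.5, -0.8]
opening: 0.0327
gripper_force: 0.0
```

Run:
```python
from h import *
from fit import wl
to(.4557,.3863+.003,.061)
c=shot("wrist");k=dict(K=c["K"],k1=c["k1"]);T=np.eye(4);T[:3,:3]=R.from_euler("z",-4.21,degrees=True).as_matrix()@np.diag([1,-1,-1]);T[:3,3]=[.4736,.1002,.1253]
k["W"]=T@c["T_tool_cam"];x=np.load("wood.npy")
P=toplane(k,[[255,267],[257,197]],.059);print(wl([0,0,-x[2]],P-[x[0],x[1],0])*1e3)
P=toplane(k,[[270,247],[280,186],[272,172]],.055);print(wl([0,0,-x[2]],P-[x[0],x[1],0])*1e3)
```

```text
at [0.4703 0.3876 0.1004] yaw -0.59 cmd [-0.097 -0.011  0.263]
[[-42.19432311 -67.90702226  59.        ]
 [ 15.93518928 -69.46705542  59.        ]]
[[-26.70669281 -79.67511019  55.        ]
 [ 23.03149579 -86.22083727  55.        ]
 [ 33.4770846  -80.22232952  55.        ]]
```

Request:
servo_tool --motion '[[[-0.097,-0.01,0.05],[0,0,0],0.38],[[-0.097,-0.01,0.15],[0,0,0],0.38],[[-0.097,-0.01,0.26],[0,0,0],0.38],[[-0.097,-0.01,0.26],[0,0,0],0.38],[[-0.097,-0.01,0.26],[0,0,0],0],[[-0.097,-0.01,0.26],[0,0,0],0],[[-0.097,-0.01,0.26],[0,0,0],0],[[-0.097,-0.01,0.26],[0,0,0],0],[[-0.097,-0.01,0.26],[0,0,0],0]]'

```text
clock: 10.77
eef_pos: [0.4576, 0.3879, 0.0648]
tool_rot: [-0.001, 1.0, -0.007, 0.001]
ft_force: [-0.8, 3.5, 7.8]
opening: 0.0135
gripper_force: 59.3
```

Request:
servo_tool --motion '[[[0,0,-0.1],[0,0,0],0],[[0,0,-0.3],[0,0,0],0],[[0.05,0.25,-0.4],[0,0,0],0],[[0.05,0.5,-0.4],[0,0,0],0],[[0.05,0.75,-0.4],[0,0,0],0],[[0.05,0.9,-0.4],[0,0,0],0],[[0.05,0.9,-0.4],[0,0,0],0]]'

```text
clock: 11.35
eef_pos: [0.4621, 0.2484, 0.1237]
tool_rot: [0.001, 1.0, -0.008, -0.001]
ft_force: [-0.2, 0.6, -0.8]
opening: 0.0139
gripper_force: 58.8
```

Request:
servo_tool --motion '[[[0.1,0.3,0],[0,0,0.077],0],[[0.1,0.5,0],[0,0,0.077],0],[[0.1,0.7,0],[0,0,0.077],0],[[0.1,0.7,0.1],[0,0,0.077],0],[[0.1,0.7,0.2],[0,0,0.077],0],[[0.1,0.7,0.2],[0,0,0.077],0],[[0.1,0.7,0.2],[0,0,0.077],0]]'

```text
clock: 11.93
eef_pos: [0.4759, 0.1473, 0.0934]
tool_rot: [0.0, 0.999, -0.037, -0.001]
ft_force: [-0.0, 0.1, -0.1]
opening: 0.0136
gripper_force: 58.9
```

Run:
```python
from h import *
to(.4795,.1466,.066)
c=shot("wrist");cv2.imwrite("pics/w8.png",c["frame"])
```

```text
at [0.4759 0.1473 0.0934] yaw -4.21 cmd [0.024 0.003 0.183]
```

View pics/w8.png

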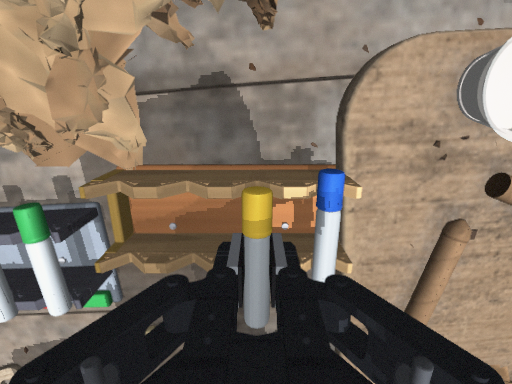

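Request:
servo_tool --motion '[[[0.024,0.003,0.05],[0,0,0],0],[[0.024,0.003,0.12],[0,0,0],0],[[0.024,0.003,0.17],[0,0,0],0],[[0.024,0.003,0.185],[0,0,0],0],[[0.024,0.003,0.185],[0,0,0],0],[[0.024,0.003,0.185],[0,0,0],0]]'

```text
clock: 12.48
eef_pos: [0.4797, 0.1466, 0.0656]
tool_rot: [0.0, 0.999, -0.037, -0.0]
ft_force: [0.3, -0.0, -0.3]
opening: 0.0135
gripper_force: 58.9
```

Just at the seat with no contact force. Release and lift, then go for red.

Request:
servo_tool --motion '[[[0,0,0.005],[0,0,0],0.38],[[0,0,0.005],[0,0,0],0.38],[[0,0,0.005],[0,0,0],0.38],[[0,0,0.005],[0,0,0],0.38],[[0,0,-0.15],[0,0,0],0.38],[[0,0,-0.4],[0,0,0],0.38],[[0,0,-0.4],[0,0,0],0.38],[[-0.1,-0.3,-0.4],[0,0,-0.077],0.38],[[-0.1,-0.6,-0.4],[0,0,-0.077],0.38],[[-0.1,-0.8,-0.4],[0,0,-0.077],0.38],[[-0.1,-0.8,-0.4],[0,0,-0.077],0.38]]'

```text
clock: 13.4
eef_pos: [0.474, 0.2726, 0.1264]
tool_rot: [-0.001, 1.0, -0.005, 0.001]
ft_force: [0.3, 0.2, -0.3]
opening: 0.0326
gripper_force: 0.0
```

Request:
servo_tool --motion '[[[0,-0.5,0.15],[0,0,0],0.38],[[0,-0.5,0.15],[0,0,0],0.38],[[0,-0.5,0.15],[0,0,0],0.38],[[0,-0.5,0.15],[0,0,0],0.38]]'

```text
clock: 13.73
eef_pos: [0.4741, 0.3433, 0.1026]
tool_rot: [0.0, 1.0, -0.005, -0.0]
ft_force: [0.3, -0.7, 0.5]
opening: 0.0325
gripper_force: 0.0
```

```bash
python3 -c "
from h import *
to(.4585,.3403+.0025,.059)"
```

```text
at [0.4741 0.3433 0.1026] yaw -0.62 cmd [-0.104  0.004  0.291]
```

Request:
servo_tool --motion '[[[-0.104,0.004,0.05],[0,0,0],0.38],[[-0.104,0.004,0.15],[0,0,0],0.38],[[-0.104,0.004,0.25],[0,0,0],0.38],[[-0.104,0.004,0.29],[0,0,0],0.38],[[-0.104,0.004,0.29],[0,0,0],0.38],[[-0.104,0.004,0.29],[0,0,0],0],[[-0.104,0.004,0.29],[0,0,0],0],[[-0.104,0.004,0.29],[0,0,0],0],[[-0.104,0.004,0.29],[0,0,0],0],[[-0.104,0.004,0.29],[0,0,0],0]]'

```text
clock: 14.57
eef_pos: [0.4599, 0.3427, 0.0611]
tool_rot: [-0.001, 1.0, -0.007, 0.001]
ft_force: [-0.7, 5.8, 7.4]
opening: 0.0139
gripper_force: 59.3
```

Request:
servo_tool --motion '[[[0,0,-0.1],[0,0,0],0],[[0,0,-0.3],[0,0,0],0],[[0.05,0.2,-0.4],[0,0,0],0],[[0.05,0.5,-0.4],[0,0,0],0],[[0.1,0.75,-0.4],[0,0,0],0],[[0.1,0.95,-0.4],[0,0,0.077],0],[[0.13,0.99,-0.4],[0,0,0.077],0],[[0.13,0.99,-0.3],[0,0,0.077],0],[[0.13,0.99,-0.2],[0,0,0.077],0],[[0.13,0.99,-0.2],[0,0,0.077],0],[[0.13,0.99,-0.2],[0,0,0.077],0]]'

```text
clock: 15.48
eef_pos: [0.4762, 0.1932, 0.0896]
tool_rot: [0.0, 0.999, -0.037, -0.001]
ft_force: [-0.2, -0.0, 0.1]
opening: 0.0132
gripper_force: 58.7
```

Run:
```python
from h import *
to(.4792,.1927,.062)
c=shot("wrist");cv2.imwrite("pics/w9.png",c["frame"])
```

```text
at [0.4762 0.1932 0.0896] yaw -4.19 cmd [0.02  0.002 0.184]
```

View pics/w9.png

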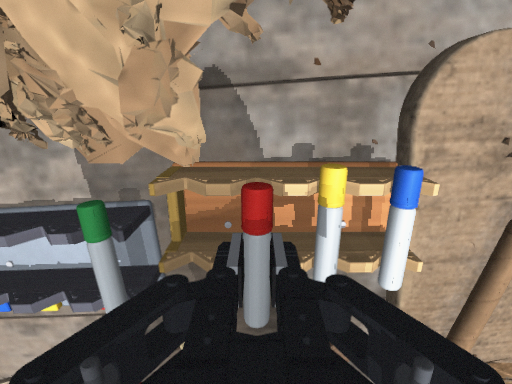

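Red is held level, with yellow (333,220) and blue (400,225) seated. Lowering.

Request:
servo_tool --motion '[[[0.02,0.002,0.05],[0,0,0],0],[[0.02,0.002,0.12],[0,0,0],0],[[0.02,0.002,0.17],[0,0,0],0],[[0.02,0.002,0.184],[0,0,0],0],[[0.02,0.002,0.184],[0,0,0],0],[[0.02,0.002,0.184],[0,0,0],0]]'

```text
clock: 16.03
eef_pos: [0.4794, 0.1927, 0.0619]
tool_rot: [0.0, 0.999, -0.037, -0.0]
ft_force: [-0.2, 0.1, -1.2]
opening: 0.0135
gripper_force: 58.8
```

Request:
servo_tool --motion '[[[0,0,0.005],[0,0,0],0.38],[[0,0,0.005],[0,0,0],0.38],[[0,0,0.005],[0,0,0],0.38],[[0,0,0.005],[0,0,0],0.38],[[0,0,-0.15],[0,0,0],0.38],[[0,0,-0.35],[0,0,0],0.38],[[-0.1,-0.3,-0.35],[0,0,-0.077],0.38],[[-0.18,-0.6,-0.3],[0,0,-0.077],0.38],[[-0.18,-0.68,-0.25],[0,0,-0.077],0.38],[[-0.18,-0.68,-0.25],[0,0,-0.077],0.38],[[-0.18,-0.68,-0.25],[0,0,-0.077],0.38]]'

```text
clock: 16.95
eef_pos: [0.4596, 0.2971, 0.0993]
tool_rot: [0.0, 1.0, -0.006, -0.0]
ft_force: [-0.3, -0.8, -0.2]
opening: 0.0322
gripper_force: 0.0
```

```bash
python3 -c "
from h import *
to(.4598,.2942+.0025,.059)"
```

```text
at [0.4596 0.2971 0.0993] yaw -0.63 cmd [0.002 0.002 0.269]
```

Request:
servo_tool --motion '[[[0.002,0.002,0.1],[0,0,0],0.38],[[0.002,0.002,0.2],[0,0,0],0.38],[[0.002,0.002,0.268],[0,0,0],0.38],[[0.002,0.002,0.268],[0,0,0],0.38],[[0.002,0.002,0.268],[0,0,0],0],[[0.002,0.002,0.268],[0,0,0],0],[[0.002,0.002,0.268],[0,0,0],0],[[0.002,0.002,0.268],[0,0,0],0],[[0.002,0.002,0.268],[0,0,0],0]]'

```text
clock: 17.7
eef_pos: [0.4611, 0.2966, 0.0605]
tool_rot: [-0.001, 1.0, -0.007, 0.001]
ft_force: [0.6, 3.8, 6.4]
opening: 0.0137
gripper_force: 59.2
```

Request:
servo_tool --motion '[[[0,0,-0.1],[0,0,0],0],[[0,0,-0.3],[0,0,0],0],[[0.05,0.15,-0.35],[0,0,0],0],[[0.13,0.3,-0.35],[0,0,0.077],0],[[0.13,0.385,-0.3],[0,0,0.077],0],[[0.13,0.385,-0.2],[0,0,0.077],0],[[0.13,0.385,-0.2],[0,0,0.077],0],[[0.13,0.385,-0.2],[0,0,0.077],0]]'

```text
clock: 18.37
eef_pos: [0.4783, 0.2377, 0.0887]
tool_rot: [0.001, 0.999, -0.037, -0.001]
ft_force: [0.9, -0.1, -0.5]
opening: 0.0139
gripper_force: 58.7
```

Run:
```python
from h import *
to(.4802,.2388,.0615)
c=shot("wrist");cv2.imwrite("pics/w10.png",c["frame"])
```

```text
at [0.4783 0.2377 0.0887] yaw -4.19 cmd [ 0.013 -0.008  0.181]
```

View pics/w10.png

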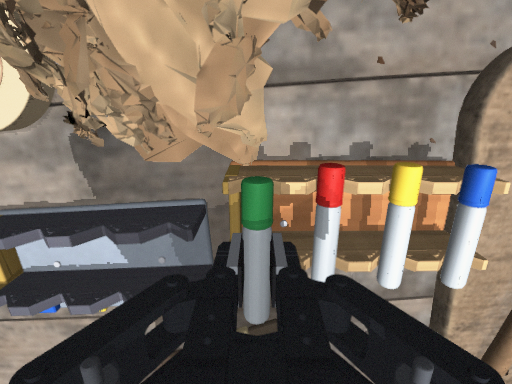

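Green is held level above the groove nearest the brass end; the other three are seated. Lowering.

Request:
servo_tool --motion '[[[0.013,-0.006,0.05],[0,0,0],0],[[0.013,-0.006,0.12],[0,0,0],0],[[0.013,-0.006,0.17],[0,0,0],0],[[0.013,-0.006,0.182],[0,0,0],0],[[0.013,-0.006,0.182],[0,0,0],0],[[0.013,-0.006,0.182],[0,0,0],0]]'

```text
clock: 18.92
eef_pos: [0.481, 0.2389, 0.062]
tool_rot: [0.0, 0.999, -0.037, -0.0]
ft_force: [0.3, 0.3, -0.3]
opening: 0.0138
gripper_force: 58.7
```

Request:
servo_tool --motion '[[[0,0,0.006],[0,0,0],0.38],[[0,0,0.006],[0,0,0],0.38],[[0,0,0.006],[0,0,0],0.38],[[0,0,0.006],[0,0,0],0.38],[[0,0,-0.15],[0,0,0],0.38],[[0,0,-0.4],[0,0,0],0.38],[[0,0,-0.8],[0,0,0],0.38],[[0,0.4,-0.8],[0,0,0],0.38],[[0,0.4,-0.8],[0,0,0],0.38],[[0,0.4,-0.8],[0,0,0],0.38],[[0,0.4,-0.8],[0,0,0],0.38]]'

```text
clock: 19.83
eef_pos: [0.4769, 0.1784, 0.1828]
tool_rot: [-0.0, 0.999, -0.038, 0.001]
ft_force: [0.3, 0.2, 0.5]
opening: 0.0324
gripper_force: 0.0
```

Run:
```python
from h import *
c=shot("wrist")
im=cv2.resize(c["frame"][90:240,130:390],None,fx=3,fy=3,interpolation=cv2.INTER_CUBIC)
cv2.imwrite("pics/w11.png",im)
from fit import wl
x=np.load("wood.npy");np.savez("w11.npz",K=c["K"],k1=c["k1"],W=c["W"])
```

```text
(no output)
```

View pics/w11.png

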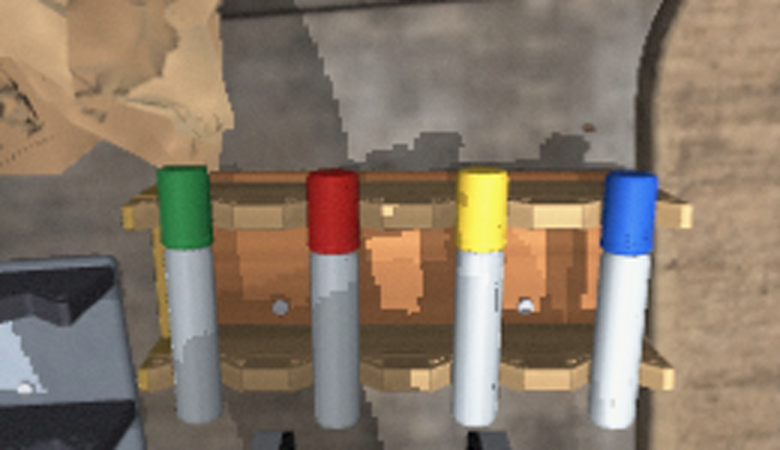

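All four tubes lie level and centred in their grooves, with green nearest the brass end, then red, yellow and blue. The caps are at rows ~245–254, so the lengthwise offsets match to about 2 mm.

```bash
python3 -c "
from plant import r
print(r.job_done())"
```

```text
the job is handed in; nothing more can be done
None
```

All four tubes are in the wooden rack in reverse order (green nearest the brass end, then red, yellow, blue), each lying centred in its groove, and the job was handed in after about 20 s of robot time.

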